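Transfer four rail modules from the kit rack to the assembly rack in reverse order

TASK

Move the four electrical modules from the black plates of the kit rack into the four bays of the assembly rack, in reverse order: seen from the robot, the module that stands leftmost on the kit rack goes into the rightmost bay, the second from the left into the second from the right, and so on. Keep each module upright and set it down gently on the slab, in the middle of its bay and parallel to the dividers.

Things in the scene. Friction and masses are not known exactly. Their poses are not given: they have to be found in the camera images.
- breaker_1pole: Single-pole circuit breaker, white plastic, the narrowest module: 18 mm wide, with one small black lever on top. Stands on its back, face up. Origin: centre of its underside; x along its 85 mm length, y along its width, z up. Lower block 85 mm long, 44 mm high, full width; above it a nose of the same width, 45 mm long, centred, rises to 68 mm, the lever to 77 mm. About 0.12 kg.
- timer: Timer relay, grey plastic, 27 mm wide, with one round white dial on top. Stands on its back, face up. Origin: centre of its underside; x along its 85 mm length, y along its width, z up. Lower block 85 mm long, 44 mm high, full width; above it a nose of the same width, 45 mm long, centred, rises to 68 mm, the dial to 75 mm. About 0.11 kg.
- breaker_2pole: Two-pole circuit breaker, white plastic, 36 mm wide, with a seam down its middle and two black levers joined by a bar. Stands on its back, face up. Origin: centre of its underside; x along its 85 mm length, y along its width, z up. Lower block 85 mm long, 44 mm high, full width; above it a nose of the same width, 45 mm long, centred, rises to 68 mm, the levers to 77 mm. About 0.22 kg.
- contactor: Contactor, black plastic, the widest module: 46 mm wide, with a small grey plunger plate on top. Stands on its back, face up. Origin: centre of its underside; x along its 85 mm length, y along its width, z up. Lower block 85 mm long, 44 mm high, full width; above it a nose of the same width, 45 mm long, centred, rises to 70 mm, the plate to 73 mm. About 0.36 kg.
- kit_rack: Start rack: fixed slab of slotted aluminium, 100 (x) by 420 (y) by 20 mm high, lying left to right, nearer or farther than the assembly rack. Origin: centre of its underside; +y points to the robot's left, within 10 degrees. Its four black carrier plates lie at y = -120, -40, 40 and 120 mm.
- assembly_rack: Target rack: fixed aluminium slab, 100 (x) by 420 (y) by 20 mm high, with five grey dividers, 6 mm thick, 14 mm high above the slab, at y = -160, -80, 0, 80, 160 mm. Between them four bays, middles at x = 0, y = -120, -40, 40, 120 mm; modules stand on the slab's top, 20 mm above the table. Origin: centre of its underside; +y points to the robot's left, within 10 degrees.
- carrier_a: One of four identical flat black plastic plates fixed on the kit rack, 92 mm (x) by 62 mm (y) by 5 mm thick, its top 25 mm above the table: the one on which the breaker 1pole stands at the start. It stays there and shows that module's first place in the row. Origin: centre of its underside, axes as the kit rack's.
- carrier_b: One of four identical flat black plastic plates fixed on the kit rack, 92 mm (x) by 62 mm (y) by 5 mm thick, its top 25 mm above the table: the one on which the timer stands at the start. It stays there and shows that module's first place in the row. Origin: centre of its underside, axes as the kit rack's.
- carrier_c: One of four identical flat black plastic plates fixed on the kit rack, 92 mm (x) by 62 mm (y) by 5 mm thick, its top 25 mm above the table: the one on which the breaker 2pole stands at the start. It stays there and shows that module's first place in the row. Origin: centre of its underside, axes as the kit rack's.
- carrier_d: One of four identical flat black plastic plates fixed on the kit rack, 92 mm (x) by 62 mm (y) by 5 mm thick, its top 25 mm above the table: the one on which the contactor stands at the start. It stays there and shows that module's first place in the row. Origin: centre of its underside, axes as the kit rack's.
Things that resemble listed ones, but are neither listed nor needed, are in the scene too. Leave any pink or yellow look-alike of the breaker_2pole alone.

How it is judged:
By the outcome, as a careful person would: the job done as asked, in the order asked, and still so for the second after the job is handed in, with the robot touching nothing.
It also fails if it takes over 102 s, if anything falls off the work surface, if the arm or the gripper's body presses on something with over 40 N, if the wrist force passes 120 N, or if a joint passes its speed limit or range.

ROBOT

A 6-joint arm with a two-finger parallel gripper is mounted at the origin on the work surface. World frame = base frame: x ahead of the robot, y to its left, z up, the work surface at z = 0. Lengths are in m, angles in rad, forces in N, time in s.
With the tool pointing down it reaches from about 0.375 to 0.925 m from the base axis. Payload 5.7 kg.
Tool frame: the origin (TCP) lies at the very end of the fingers, on their centre line; the grasp point (between the pads) lies 19 mm behind it (bot.grip_point_offset is the distance from the TCP to the grasp point, in m); z points along the fingers, x is the direction in which the jaws open and shut, and the axes are right-handed (so a half turn about z gives the same grasp; the last joint's range is limited). The gripper opens to 85 mm and grips with 20 to 120 N. Pads are 22 mm wide; open, the fingers measure 114 mm over their backs; the gripper's body (76 mm by 85 mm) begins 54 mm behind the grasp point. The pads swing forward as they close: fully open they stand 13 mm farther back than shut.
Start: joints at [-1.317, 0.359, 1.51, -0, 1.272, -0.115], TCP at [0.216, -0.56, 0.231] pointing down, gripper open.
Joint ranges: [-2.97, 2.97], [-1.01, 2.36], [0.21, 2.38], [-0.96, 4.11], [0.2, 2.71], [-2.98, 2.98]. Speed limits (rad/s): [2.39, 2.39, 3.14, 3.14, 3.14, 3.14].

INTERFACE

Orientations are given as a unit quaternion [w, x, y, z].
In Python, from station import readout, camera, order, models, bot gives the robot as it stands.
- The arm moves only by the shell command python3 -m crank 'ROWS' [OPENING] [FORCE]. ROWS is JSON, a list of rows, each a list of 4 numbers: the shift along the tool's x, y, z in mm, then the turn about the tool's z in degrees. A call has 1 to 8 rows; each row shifts and turns the commanded pose from where the row before left it, along the tool's axes as they then stand; what a row does not reach is not made up. A row lasts 1/12 s, in which the tool goes at most 41.7 mm and 7.16 degrees, less where a joint would pass 70% of its speed; a pose out of reach is approached as far as the arm can. A call with a gripper value outside its range is refused whole. OPENING is the opening, from 0 (shut) to 1 (fully open), set as the call begins (- or left out, the last holds). The fingers move at their own pace and stop on an object; FORCE is the grip in N (left out, the last holds). Time passes only in rows, so rows that do not move let the fingers close. It gives the time, the measured TCP pose, the force and the opening at its end, in the units of the state.
- readout.get_state(): the state, without advancing time (a new reading comes with each control period).
- camera(name): name is "scene" or "top" or "wrist"; returns a dict with "pixels" (400x640x3 uint8, blue, green, red), "range_z" (400x640 float32, m along the optical axis (not along the pixel's ray), 0 where there is no reading), "fx", "fy", "cx", "cy" (pixels), "cam_to_world" (4x4, takes a point from camera to world coordinates). Camera axes: x right, y up, looking along -z (the intrinsics and any distortion apply to the point x, -y, -z); pixel columns grow to the right and rows downward; lengths in m; the calibration is good to about 2 mm. The wrist camera is an equidistant fisheye: a pixel r from the principal point sees the ray r / f radians off the axis. A picture is of the moment at which its call begins.
- order.close_job(): hands the job in, once; it reports no verdict.
Trained networks look in the newest picture that a camera, given by its name, has taken for a name from the list of things; names that differ only in an ending like _2 or _b are one class to them, and where a whole thing is asked for, a point or a joint stands for the part that bears it (a point fixed in the world has none). Each returns a list of dicts, best first, with "p" (0 to 1); they miss things now and then, are a little off and sometimes report something else, mostly with a low value. They report only what shows in the picture. A call takes as long as a camera call. They do not tell look-alikes from the thing itself.
- models.masks_of(query, camera): "region" (400x640 bool, what is visible of it) and "rect" ([centre column, centre row, width, height] as shares, 0 to 1, of the picture: columns of its width, rows of its height, round what is visible of it).
- models.mark_of(query, camera): "position" ([column, row] as shares, 0 to 1, of the picture: columns of its width, rows of its height: a listed point, or the origin of a listed thing).
The state is a dict: "time_s": time; "joint_positions": joint angles; "dq": joint speeds; "joint_torque": joint torques, N m; "tool_pos": TCP position; "ee_rot": TCP orientation; "force": force on the tool from outside, world axes, zero at the start; "wrist_torque": the same for the moment, N m; "grip_width": finger opening in m.
Only numpy, scipy, OpenCV 4.12 (cv2) and the standard library are available. Lean on these libraries where they do the work, as an engineer would, in place of code of your own. Each camera call takes 0.05 s, during which the arm holds its last target.

## Working session

There is one attempt and no reset: what is moved stays moved. The work goes in short steps, Python scripts to look and compute and a shell command to move; the robot and the scene stay as the last step left them, time stands still between calls to the robot, and variables do not carry over. Pictures are saved under pics/ and viewed, and the job is handed in when it is done.

```bash
ls; mkdir -p pics
cat > h.py <<'E'
import numpy as np, cv2
from station import readout, camera, order, models, bot
def save(n,c): cv2.imwrite('pics/'+n+'.png',c['pixels'])
def pts(c):
    d=c['range_z'];v,u=np.mgrid[0:400,0:640]
    x=(u-c['cx'])/c['fx'];y=(v-c['cy'])/c['fy']
    P=np.stack([x*d,-y*d,-d,np.ones_like(d)],-1)
    W=P@np.array(c['cam_to_world']).T
    W=W[...,:3].copy(); W[d<=0]=np.nan
    return W
E
python3 - <<'E'
from h import *
s=readout.get_state();print({k:np.round(v,3) for k,v in s.items()})
for n in ['scene','top']:
    c=camera(n);save(n+'0',c);print(n,c['fx'],c['fy'],c['cx'],c['cy'],np.round(c['cam_to_world'],3),c.keys())
    for q in ['breaker_1pole','timer','breaker_2pole','contactor','kit_rack','assembly_rack','carrier_a']:
        print(q,[(round(m['p'],2),np.round(np.array(m['position'])*[640,400])) for m in models.mark_of(q,n)])
    np.savez('c_'+n,W=pts(c),px=c['pixels'])
E
```

```text
pics
{'time_s': np.float64(0.0), 'joint_positions': array([-1.317,  0.36 ,  1.511,  0.   ,  1.273, -0.115]), 'dq': array([ 0.001,  0.001, -0.001,  0.   , -0.001, -0.001]), 'joint_torque': array([-3.0000e-03, -5.2763e+01, -2.7861e+01, -0.0000e+00,  1.3000e-02,
        0.0000e+00]), 'tool_pos': array([ 0.216, -0.559,  0.23 ]), 'ee_rot': array([-0.001,  0.825, -0.565, -0.001]), 'force': array([-0.295,  0.874,  0.083]), 'wrist_torque': array([-0.051, -0.013, -0.008]), 'grip_width': np.float64(0.086)}
scene 409.80575334180054 409.80575334180054 318.8392946180407 200.4482330960382 [[ 0.162 -0.851  0.5    0.875]
 [ 0.987  0.132 -0.094 -0.127]
 [ 0.014  0.508  0.861  0.742]
 [ 0.     0.     0.     1.   ]] dict_keys(['pixels', 'range_z', 'fx', 'fy', 'cx', 'cy', 'cam_to_world'])
breaker_1pole [(0.58, array([340., 198.]))]
timer [(0.8, array([265., 209.]))]
breaker_2pole [(0.91, array([300., 201.])), (0.79, array([219., 163.])), (0.71, array([227., 295.]))]
contactor []
kit_rack [(0.85, array([328., 208.])), (0.45, array([380., 199.]))]
assembly_rack [(0.6, array([390., 285.]))]
carrier_a [(0.77, array([263., 208.])), (0.76, array([343., 200.])), (0.62, array([303., 205.])), (0.44, array([385., 197.]))]
top 372.9624941997278 372.9624941997278 318.53226735465273 197.62117025859783 [[ 0.     0.986 -0.167  0.379]
 [-1.     0.001  0.005 -0.038]
 [ 0.005  0.167  0.986  0.695]
 [ 0.     0.     0.     1.   ]] dict_keys(['pixels', 'range_z', 'fx', 'fy', 'cx', 'cy', 'cam_to_world'])
breaker_1pole [(0.55, array([296., 216.]))]
timer [(0.82, array([383., 220.]))]
breaker_2pole [(0.91, array([339., 221.])), (0.64, array([424., 136.])), (0.6, array([428., 301.]))]
contactor [(0.69, array([251., 207.]))]
kit_rack [(0.64, array([322., 216.]))]
assembly_rack [(0.76, array([272., 125.]))]
carrier_a [(0.9, array([339., 215.])), (0.77, array([380., 219.])), (0.74, array([296., 215.])), (0.73, array([254., 211.]))]
```

View pics/scene0.png

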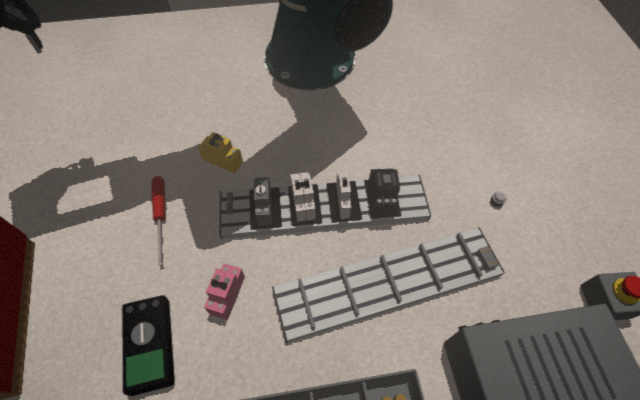

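View pics/top0.png

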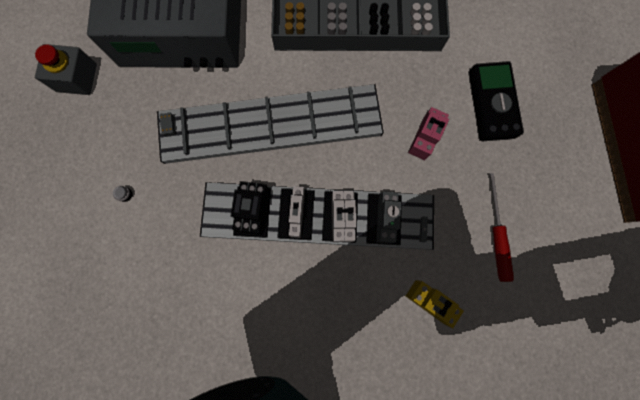

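The top view shows, left to right on the kit rack: contactor (251,207), 1-pole (296,212), 2-pole (343,216) and timer (390,218). The assembly rack is behind it at about (270,123), with five dividers at columns 184 to 355. The pink and yellow look-alikes stand to the right. Next I'll measure with depth.

Run:
```python
from h import *
for n in ['top','scene']:
    z=np.load(f'c_{n}.npz');W=z['W'];
    # modules by mask
    camera(n)
    def rectfit(P):
        r=cv2.minAreaRect((P[:,:2]*1000).astype(np.float32));return r
    for q in ['kit_rack','assembly_rack']:
        for m in models.masks_of(q,n)[:1]:
            R=m['region'];P=W[R];P=P[np.isfinite(P).all(1)]
            T=P[(P[:,2]>.012)&(P[:,2]<.028)]
            print(n,q,round(m['p'],2),len(P),np.round(np.percentile(P[:,2],[5,50,95]),4),rectfit(T),T.shape)
    for q in ['breaker_1pole','timer','breaker_2pole','contactor']:
        for m in models.masks_of(q,n)[:3]:
            R=m['region'];P=W[R];P=P[np.isfinite(P).all(1)]
            N=P[(P[:,2]>.082)&(P[:,2]<.098)]
            T=P[(P[:,2]>.062)&(P[:,2]<.075)]
            print(n,q,round(m['p'],2),np.round(np.array(m['rect'])*[640,400,640,400]),'maxz',P[:,2].max().round(3))
            for nm,A in(('nose',N),('blk',T)):
                if len(A)>5:
                    r=rectfit(A);print('   ',nm,len(A),np.round(A.mean(0),4),np.round(r[0],1),np.round(r[1],1),round(r[2],1))
```

```text
top kit_rack 0.75 5391 [0.0173 0.0197 0.0218] ((461.23150634765625, -39.108856201171875), (423.01434326171875, 100.25159454345703), 86.78600311279297) (5275, 3)
top assembly_rack 0.78 11386 [0.0153 0.0199 0.0328] ((640.2132568359375, 52.399322509765625), (101.32492065429688, 423.4057312011719), 7.832735061645508) (10104, 3)
top breaker_1pole 0.6 [298. 212.  14.  51.] maxz 0.103
    nose 284 [ 0.4616 -0.0025  0.0925] [463.   -2.4] [17.8 45.2] 85.3
    blk 240 [ 0.4587 -0.0027  0.0688] [463.   -2.5] [17.9 84.9] 85.0
top timer 0.98 [390. 216.  23.  53.] maxz 0.102
    nose 376 [ 0.4513 -0.158   0.0922] [ 453.5 -159.6] [26.9 45. ] 84.4
    blk 371 [ 0.4482 -0.157   0.0687] [ 453.3 -159.5] [26.9 83.9] 86.3
top breaker_2pole 0.94 [430. 135.  41.  54.] maxz 0.079
    blk 454 [ 0.6138 -0.2449  0.0676] [ 615.8 -246.6] [35.9 46.7] 64.3
top breaker_2pole 0.86 [343. 217.  22.  49.] maxz 0.104
    nose 539 [ 0.4544 -0.0821  0.0925] [454.9 -82.3] [44.6 35.9] 0.1
    blk 450 [ 0.4501 -0.0816  0.0689] [454.9 -82.1] [34.4 84.2] 89.4
top breaker_2pole 0.62 [435. 303.  62.  45.] maxz 0.079
    blk 566 
[... 824 characters left out ...]
278 [ 0.4588 -0.1595  0.0913] [ 455.7 -159.5] [26.  46.2] 84.8
    blk 216 [ 0.4788 -0.1612  0.068 ] [ 455.4 -159.5] [26.7 86.2] 84.6
scene breaker_2pole 0.85 [220. 154.  45.  36.] maxz 0.078
    blk 300 [ 0.3111 -0.2412  0.0669] [ 308.7 -242.5] [46.1 38. ] 55.5
scene breaker_2pole 0.77 [303. 198.  25.  52.] maxz 0.103
    nose 358 [ 0.4608 -0.0834  0.091 ] [456.6 -82.8] [46.9 35.8] 1.4
    blk 251 [ 0.4852 -0.083   0.0681] [457.8 -83. ] [83.8 35.6] 1.0
scene breaker_2pole 0.69 [383. 201.  37.  36.] maxz 0.026
scene contactor 0.95 [382. 193.  29.  45.] maxz 0.1
    nose 550 [0.4747 0.0757 0.0932] [471.9  77.3] [46.  46.7] 82.9
    blk 347 [0.4931 0.0711 0.0683] [471.5  76.6] [44.9 86. ] 82.9
```

```bash
cat >> h.py <<'E'
def go(x,y,z,yaw):
    """world mm target, jaw-axis yaw deg -> tool-axis shift (present axes) and turn"""
    s=readout.get_state();w,a,b,c=s['ee_rot']
    from scipy.spatial.transform import Rotation as Ro
    R=Ro.from_quat([a,b,c,w]).as_matrix();p=np.array(s['tool_pos'])*1000
    cur=np.degrees(np.arctan2(R[1,0],R[0,0]));d=R.T@(np.array([x,y,z])-p)
    t=-((yaw-cur+90)%180-90)
    print('t',round(s['time_s'],2),'tcp',p.round(1),'yaw',cur.round(2),'tilt',np.degrees(np.arccos(-R[2,2])).round(2),'shift',d.round(1),'turn',round(t,2),'F',np.round(s['force'],1),'grip',round(s['grip_width']*1000,1),'q6',round(s['joint_positions'][5],2))
E
python3 - <<'E'
from h import *
for n in ['top','scene']:
    W=np.load(f'c_{n}.npz')['W'];camera(n)
    R=models.masks_of('assembly_rack',n)[0]['region'];R=cv2.dilate(R.astype(np.uint8),np.ones((9,9)))>0
    P=W[R&np.isfinite(W[...,2])]*1000
    D=P[(P[:,2]>30)&(P[:,2]<37)]
    best=None
    for a in np.arange(5,11,.05):
        r=np.radians(a);y=-D[:,0]*np.sin(r)+D[:,1]*np.cos(r)
        for o in np.arange(-60,0,.25):   # o = y-coordinate of rack origin in rotated frame
            e=np.abs((y-o+40)%80-40);s=np.mean(np.minimum(e,8)**2)
            if best is None or s<best[0]:best=(s,a,o)
    print(n,best,len(D),'z',np.median(D[:,2]))
    r=np.radians(best[1]);x=D[:,0]*np.cos(r)+D[:,1]*np.sin(r);y=-D[:,0]*np.sin(r)+D[:,1]*np.cos(r)-best[2]
    h,e=np.histogram(y,np.arange(-260,260,5));print([(int(e[i]),int(h[i])) for i in range(len(h)) if h[i]>15])
    print('x ext',np.percentile(x,[.5,99.5]))
    for O in [(640.2,52.4),(641.3,53.3)]: print('O y rot',-O[0]*np.sin(r)+O[1]*np.cos(r))
go(470.9,77.4,150,82.9)
E
```

```text
top (np.float64(13.373685333779123), np.float64(7.599999999999991), np.float64(-32.75)) 947 z 33.743804759985395
[(-165, 64), (-160, 89), (-85, 68), (-80, 81), (-5, 77), (0, 76), (75, 89), (80, 72), (155, 102), (160, 74), (175, 24), (180, 32), (185, 16), (190, 33), (195, 46)]
x ext [596.67334391 685.69015343]
O y rot -32.73084673342891
O y rot -31.984234776485344
scene (np.float64(11.758216333851706), np.float64(7.89999999999999), np.float64(-36.5)) 969 z 32.81237276567861
[(-165, 76), (-160, 99), (-85, 83), (-80, 89), (-5, 77), (0, 86), (75, 91), (80, 73), (155, 96), (160, 66), (175, 25), (180, 40), (185, 23), (190, 24), (195, 18)]
x ext [599.00351213 687.67275166]
O y rot -36.0893024992938
O y rot -35.349032983020166
t 1.7 tcp [ 216.3 -559.6  231.3] yaw -68.87 tilt 0.0 shift [-502.4 -467.1   81.3] turn 28.23 F [0.5 0.1 0.3] grip 85.5 q6 -0.12
```

```bash
python3 -m crank '[[-22,-20,0,0],[-22,-20,0,0],[-22,-20,0,0],[-22,-20,0,0],[-22,-20,0,0],[-22,-20,0,0],[-22,-20,0,0],[-22,-20,0,0]]' 1 40; python3 -m crank '[[-22,-20,0,0],[-22,-20,0,0],[-22,-20,0,0],[-22,-20,0,0],[-22,-20,0,0],[-22,-20,0,0],[-22,-20,0,0],[-22,-20,0,0]]'; python3 -c "
from h import *
go(470.9,77.4,150,82.9)"
```

```text
time_s: 2.37
tool_pos: [0.3024, -0.3365, 0.2314]
ee_rot: [-0.0, 0.825, -0.566, 0.0]
force: [-0.2, 0.0, 1.0]
grip_width: 0.0857
time_s: 3.03
tool_pos: [0.3882, -0.1146, 0.2316]
ee_rot: [-0.0, 0.825, -0.566, 0.0]
force: [0.4, -0.6, -0.3]
grip_width: 0.0855
t 3.03 tcp [ 388.2 -114.6  231.6] yaw -68.88 tilt 0.04 shift [-149.3 -146.3   81.6] turn 28.22 F [ 0.4 -0.6 -0.3] grip 85.5 q6 0.74
```

```bash
python3 -m crank '[[-21,-21,0,0],[-21,-21,0,0],[-21,-21,0,0],[-21,-21,0,0],[-21,-21,0,0],[-21,-21,0,0],[-20,-19,0,0],[0,0,0,4]]';python3 -m crank '[[0,0,15,6],[0,0,15,6],[0,0,15,6],[0,0,15,6],[0,0,15,0],[0,0,0,0]]'; python3 -c "
from h import *
c=camera('wrist');save('w1',c);print(c['fx'],c['cx'],c['cy'],np.round(c['cam_to_world'],4).tolist())
go(470.9,77.4,53,82.9)"
```

```text
time_s: 3.7
tool_pos: [0.4727, 0.0764, 0.2317]
ee_rot: [-0.002, 0.805, -0.593, 0.0]
force: [1.2, -0.1, -0.4]
grip_width: 0.0856
time_s: 4.2
tool_pos: [0.4685, 0.0725, 0.1541]
ee_rot: [-0.002, -0.663, 0.748, 0.002]
force: [-1.3, 0.3, 0.2]
grip_width: 0.0856
309.70691628693146 317.6346223246341 196.52090816953856 [[-0.1197, 0.9538, 0.2756, 0.5378], [-0.9928, -0.1153, -0.0321, 0.0643], [0.0012, -0.2775, 0.9607, 0.2963], [0.0, 0.0, 0.0, 1.0]]
t 4.25 tcp [469.3  72.5 155.3] yaw -96.84 tilt 0.19 shift [ -5.1  -1.4 102.3] turn 0.26 F [ 0.8  0.2 -0.1] grip 85.7 q6 1.7
```

View pics/w1.png

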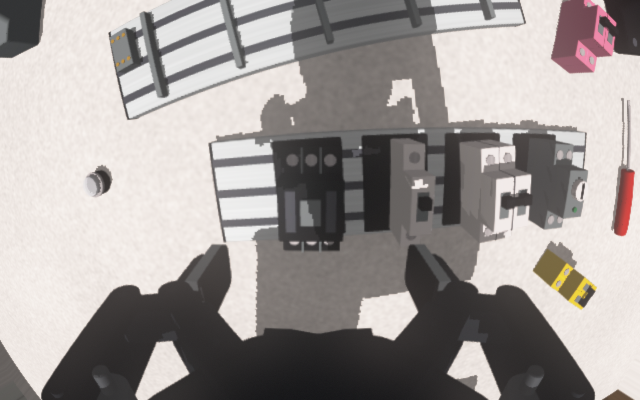

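The wrist view shows the contactor at (308,195), between the open fingers whose midpoint is about column 318. The roughly 5 mm offset agrees with the computed shift. I'll descend.

```bash
python3 -m crank '[[-2.5,-0.7,0,0],[-2.5,-0.7,0,0],[0,0,17,0],[0,0,17,0],[0,0,17,0],[0,0,17,0],[0,0,17,0],[0,0,0,0]]' 0.85; python3 -c "
from h import *
go(470.9,77.4,53,82.9)"
```

```text
time_s: 4.92
tool_pos: [0.4716, 0.0775, 0.0699]
ee_rot: [-0.001, -0.664, 0.748, 0.001]
force: [-1.0, 0.3, 0.6]
grip_width: 0.0728
t 4.92 tcp [471.6  77.5  69.9] yaw -96.85 tilt 0.15 shift [ 0.2  0.6 16.9] turn 0.25 F [-1.   0.3  0.6] grip 72.8 q6 1.71
```

```bash
python3 -m crank '[[0,0,8,0],[0,0,8,0],[0,0,0,0]]'; python3 -c "
from h import *
go(470.9,77.4,53,82.9)"; python3 -m crank '[[0,0,0,0],[0,0,0,0],[0,0,0,0],[0,0,0,0],[0,0,0,0],[0,0,0,0],[0,0,0,0],[0,0,0,0]]' 0 40; python3 -c "
from h import *
go(470.9,77.4,53,82.9)"
```

```text
time_s: 5.17
tool_pos: [0.4726, 0.0774, 0.055]
ee_rot: [0.0, -0.663, 0.748, 0.0]
force: [-1.3, -0.5, -0.3]
grip_width: 0.0731
t 5.17 tcp [472.6  77.4  55. ] yaw -96.87 tilt 0.01 shift [0.2 1.7 2. ] turn 0.23 F [-1.3 -0.5 -0.3] grip 73.1 q6 1.71
time_s: 5.83
tool_pos: [0.473, 0.0773, 0.056]
ee_rot: [0.001, -0.663, 0.748, -0.0]
force: [-0.8, -0.8, 6.2]
grip_width: 0.0455
t 5.83 tcp [473.   77.3  56. ] yaw -96.87 tilt 0.07 shift [0.2 2.1 3. ] turn 0.23 F [-0.8 -0.8  6.2] grip 45.5 q6 1.71
```

```bash
python3 -m crank '[[0,0,-6,0],[0,0,-14,0],[0,0,-18,0],[0,0,-18,0],[0,0,-18,0],[0,0,-16,0],[0,0,-6,0],[0,0,0,0]]'; python3 -c "
from h import *
go(659.4,-65.5,120,97.75)"
```

```text
time_s: 6.5
tool_pos: [0.4733, 0.0774, 0.1527]
ee_rot: [0.001, -0.663, 0.748, -0.001]
force: [0.4, -0.2, -2.5]
grip_width: 0.0457
t 6.5 tcp [473.3  77.4 152.7] yaw -96.87 tilt 0.16 shift [ 119.6 -201.7   33.2] turn -14.62 F [ 0.4 -0.2 -2.5] grip 45.7 q6 1.71
```

```bash
python3 -m crank '[[6,-10,0,0],[12,-20,0,0],[14,-24,0,0],[14,-24,0,0],[14,-24,0,0],[14,-24,0,0],[14,-24,0,0],[14,-24,0,0]]';python3 -m crank '[[12,-18,0,0],[5,-8,0,0],[0,0,0,-4],[0,0,0,-5],[0,0,0,-4],[0,0,0,-1.6],[0,0,0,0]]'; python3 -c "
from h import *
go(659.4,-65.5,70,97.75)
c=camera('wrist');save('w2',c)"
```

```text
time_s: 7.17
tool_pos: [0.6335, -0.0463, 0.1491]
ee_rot: [-0.001, -0.663, 0.748, 0.001]
force: [-0.7, 1.0, -2.0]
grip_width: 0.0456
time_s: 7.75
tool_pos: [0.6557, -0.0646, 0.1496]
ee_rot: [0.001, 0.753, -0.657, -0.001]
force: [-0.6, -0.7, -3.0]
grip_width: 0.0457
t 7.75 tcp [655.7 -64.6 149.6] yaw -82.21 tilt 0.18 shift [ 1.4 -3.8 79.6] turn 0.04 F [-0.6 -0.7 -3. ] grip 45.7 q6 1.23
```

View pics/w2.png

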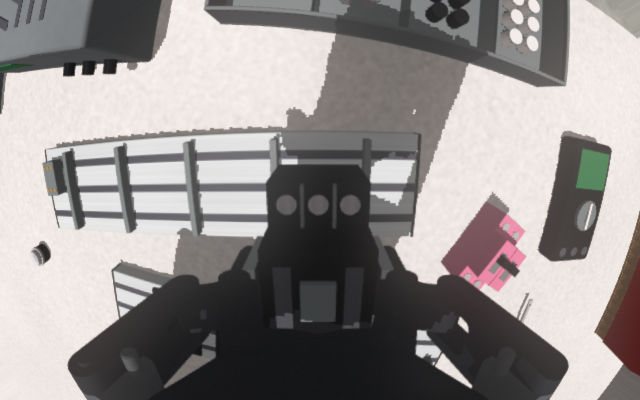

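The contactor (318,250) hangs over the rightmost bay, between the dividers at columns 277 and 367. I'll lower it.

```bash
python3 -m crank '[[1.4,-3.8,8,0],[0,0,16,0],[0,0,16,0],[0,0,16,0],[0,0,16,0],[0,0,8,0],[0,0,0,0],[0,0,0,0]]'; python3 -c "
from h import *
go(659.4,-65.5,51,97.75)"
```

```text
time_s: 8.47
tool_pos: [0.6605, -0.0655, 0.0707]
ee_rot: [0.0, 0.753, -0.658, -0.001]
force: [0.7, -0.4, -2.8]
grip_width: 0.0454
t 8.47 tcp [660.5 -65.5  70.7] yaw -82.28 tilt 0.08 shift [-0.2  1.1 19.7] turn -0.03 F [ 0.7 -0.4 -2.8] grip 45.4 q6 1.23
```

```bash
python3 -m crank '[[0,1,4,0],[0,0,4,0],[0,0,4,0],[0,0,3,0],[0,0,2,0],[0,0,0,0],[0,0,0,0]]'; python3 -c "
from h import *
go(659.4,-65.5,51,97.75)"
```

```text
time_s: 9.05
tool_pos: [0.6597, -0.0657, 0.0542]
ee_rot: [0.0, 0.753, -0.658, -0.0]
force: [-0.0, -0.3, -3.3]
grip_width: 0.0458
t 9.05 tcp [659.7 -65.7  54.2] yaw -82.27 tilt 0.02 shift [-0.3  0.3  3.2] turn -0.02 F [-0.  -0.3 -3.3] grip 45.8 q6 1.23
```

```bash
python3 -m crank '[[0,0,1,0],[0,0,1,0],[0,0,0.7,0],[0,0,0,0]]';python3 -m crank '[[0,0,0.5,0],[0,0,0,0]]'; python3 -m crank '[[0,0,0.5,0],[0,0,0,0],[0,0,0,0]]'
```

```text
time_s: 9.38
tool_pos: [0.6597, -0.0657, 0.0515]
ee_rot: [0.0, 0.753, -0.658, -0.0]
force: [-0.1, -0.3, -3.6]
grip_width: 0.0456
time_s: 9.55
tool_pos: [0.6598, -0.0658, 0.0511]
ee_rot: [-0.0, 0.753, -0.658, -0.0]
force: [0.8, -0.3, -2.3]
grip_width: 0.0454
time_s: 9.8
tool_pos: [0.6598, -0.0658, 0.051]
ee_rot: [-0.0, 0.753, -0.658, 0.0]
force: [-1.2, -0.0, 2.3]
grip_width: 0.046
```

Contact (the wrist force went from −3 N to +2 N). I'll release.

```bash
python3 -m crank '[[0,0,0,0],[0,0,0,0],[0,0,0,0],[0,0,0,0],[0,0,0,0],[0,0,0,0]]' 0.75; python3 -m crank '[[0,0,-8,0],[0,0,-16,0],[0,0,-20,0],[0,0,-20,0],[0,0,-20,0],[0,0,-16,0],[0,0,0,0]]'; python3 -c "
from h import *
c=camera('wrist');save('w3',c)
# next: 1pole
go(463.9,-2.6,150,85.2)"
```

```text
time_s: 10.3
tool_pos: [0.6598, -0.0657, 0.0506]
ee_rot: [-0.0, 0.753, -0.658, -0.0]
force: [0.2, -0.4, -0.2]
grip_width: 0.064
time_s: 10.88
tool_pos: [0.6624, -0.0662, 0.1552]
ee_rot: [-0.002, 0.753, -0.658, 0.003]
force: [0.9, 0.7, 1.0]
grip_width: 0.064
t 10.93 tcp [661.4 -66.1 153.3] yaw -82.27 tilt 0.28 shift [-89.5 187.2   2.3] turn 12.53 F [-0.2  0.1 -0.6] grip 64.6 q6 1.23
```

View pics/w3.png

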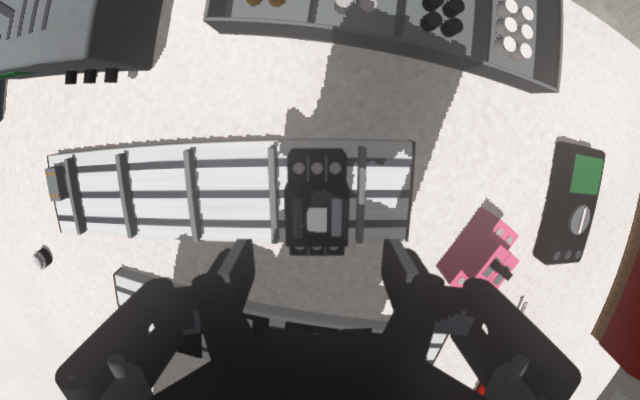

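The contactor stands in the rightmost bay at (318,200), between the dividers at 277 and 362. Now the 1-pole.

```bash
python3 -m crank '[[-5,9,0,0],[-10,22,0,0],[-12,26,0,0],[-12,26,0,0],[-12,26,0,0],[-12,26,0,0],[-12,26,0,0],[-10,20,0,0]]' 0.45;python3 -m crank '[[-4,6,0,0],[0,0,0,5],[0,0,0,5],[0,0,0,2.5],[0,0,0,0],[0,0,0,0]]'; python3 -c "
from h import *
go(463.9,-2.6,53,85.2)
c=camera('wrist');save('w4',c)"
```

```text
time_s: 11.6
tool_pos: [0.4641, -0.0048, 0.149]
ee_rot: [0.001, 0.753, -0.658, -0.002]
force: [0.1, 0.5, -0.1]
grip_width: 0.0383
time_s: 12.1
tool_pos: [0.4623, -0.0027, 0.1501]
ee_rot: [-0.0, -0.678, 0.735, 0.0]
force: [0.3, 0.4, 0.7]
grip_width: 0.0384
t 12.1 tcp [462.3  -2.7 150.1] yaw -94.68 tilt 0.05 shift [-0.2 -1.6 97.1] turn 0.12 F [0.3 0.4 0.7] grip 38.4 q6 1.5
```

View pics/w4.png

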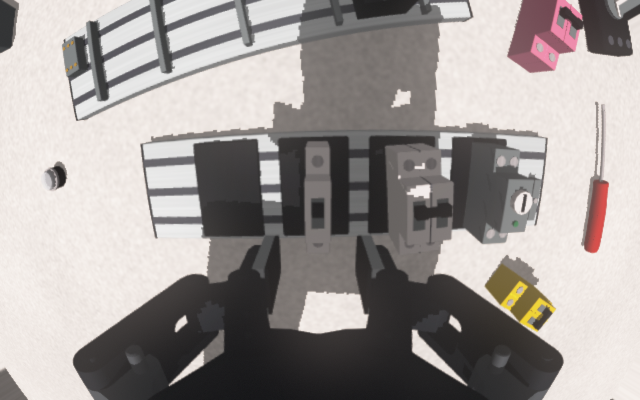

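The 1-pole at (318,200) lies midway between the fingers.

```bash
python3 -m crank '[[0,-0.6,10,0],[0,0,18,0],[0,0,18,0],[0,0,18,0],[0,0,18,0],[0,0,10,0],[0,0,3,0],[0,0,0,0]]'; python3 -c "
from h import *
go(463.9,-2.6,55,85.2)"; python3 -m crank '[[0,0,0,0],[0,0,0,0],[0,0,0,0],[0,0,0,0],[0,0,0,0],[0,0,0,0]]' 0 35; python3 -c "
from h import *
go(463.9,-2.6,55,85.2)"
```

```text
time_s: 12.82
tool_pos: [0.4624, -0.0027, 0.0548]
ee_rot: [-0.001, -0.677, 0.736, 0.001]
force: [-0.9, -0.5, -0.5]
grip_width: 0.0382
t 12.82 tcp [462.4  -2.7  54.8] yaw -94.73 tilt 0.13 shift [-0.2 -1.4 -0.3] turn 0.07 F [-0.9 -0.5 -0.5] grip 38.2 q6 1.5
time_s: 13.32
tool_pos: [0.4636, -0.0028, 0.0562]
ee_rot: [0.0, -0.677, 0.736, -0.0]
force: [-0.8, 0.4, 4.9]
grip_width: 0.0177
t 13.32 tcp [463.6  -2.8  56.2] yaw -94.76 tilt 0.07 shift [-0.3 -0.2  1.2] turn 0.04 F [-0.8  0.4  4.9] grip 17.7 q6 1.5
```

```bash
python3 -m crank '[[0,0,-6,0],[0,0,-14,0],[0,0,-18,0],[0,0,-18,0],[0,0,-18,0],[0,0,-16,0],[0,0,-6,0],[0,0,0,0]]'; python3 -c "
from h import *
go(646.2,13.0,150,97.75)"
```

```text
time_s: 13.98
tool_pos: [0.464, -0.0029, 0.153]
ee_rot: [0.001, -0.677, 0.736, -0.001]
force: [0.3, 0.2, -1.4]
grip_width: 0.0176
t 13.98 tcp [464.   -2.9 153. ] yaw -94.76 tilt 0.17 shift [ -31.  -180.2    3.6] turn -12.51 F [ 0.3  0.2 -1.4] grip 17.6 q6 1.5
```

```bash
python3 -m crank '[[-2,-10,0,0],[-4,-22,0,0],[-5,-26,0,0],[-5,-26,0,0],[-5,-26,0,0],[-4,-26,0,0],[-4,-26,0,0],[-2,-14,0,0]]';python3 -m crank '[[0,-4,0,-3],[0,0,0,-5],[0,0,0,-4.5],[0,0,0,0],[0,0,0,0],[0,0,0,0]]'; python3 -c "
from h import *
go(646.2,13,70,97.75)
c=camera('wrist');save('w5',c)"
```

```text
time_s: 14.65
tool_pos: [0.6442, 0.0138, 0.1496]
ee_rot: [0.0, -0.677, 0.736, 0.0]
force: [0.9, -0.1, -1.3]
grip_width: 0.0179
time_s: 15.15
tool_pos: [0.6448, 0.0133, 0.1505]
ee_rot: [0.0, 0.752, -0.659, -0.001]
force: [-0.1, 0.9, -1.4]
grip_width: 0.0175
t 15.15 tcp [644.8  13.3 150.5] yaw -82.4 tilt 0.09 shift [ 0.5 -1.5 80.5] turn -0.15 F [-0.1  0.9 -1.4] grip 17.5 q6 1.35
```

View pics/w5.png

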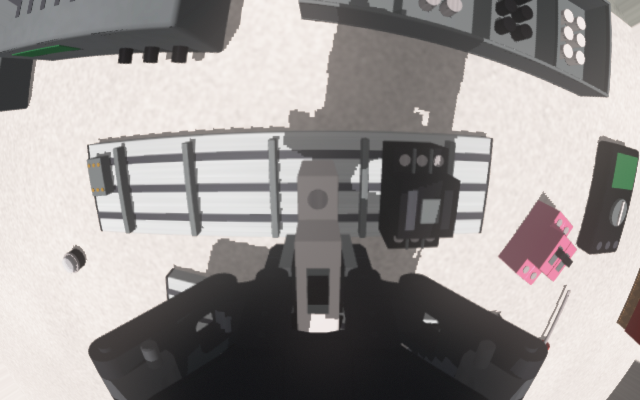

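The 1-pole hangs at (318,240) over the bay beside the contactor, between the dividers at 275 and 364.

```bash
python3 -m crank '[[0.5,-1,8,0],[0,0,16,0],[0,0,18,0],[0,0,18,0],[0,0,16,0],[0,0,10,0],[0,0,6,0],[0,0,0,0]]';python3 -m crank '[[0,0,2,0],[0,0,1,0],[0,0,1,0],[0,0,0,0],[0,0,0,0]]'; python3 -c "
from h import *
go(646.2,13,51.2,97.75)"
```

```text
time_s: 15.87
tool_pos: [0.6452, 0.0128, 0.0581]
ee_rot: [0.001, 0.753, -0.658, -0.001]
force: [0.1, 1.2, -2.5]
grip_width: 0.0176
time_s: 16.28
tool_pos: [0.6464, 0.0128, 0.0562]
ee_rot: [-0.0, 0.753, -0.658, 0.0]
force: [-0.2, -0.4, -1.4]
grip_width: 0.0177
t 16.28 tcp [646.4  12.8  56.2] yaw -82.27 tilt 0.05 shift [-0.3  0.2  5. ] turn -0.02 F [-0.2 -0.4 -1.4] grip 17.7 q6 1.35
```

```bash
python3 -m crank '[[0,0,1.5,0],[0,0,1.5,0],[0,0,1,0],[0,0,0.7,0],[0,0,0,0],[0,0,0,0]]';python3 -m crank '[[0,0,0.5,0],[0,0,0,0]]'; python3 -m crank '[[0,0,0.3,0],[0,0,0,0],[0,0,0,0]]'
```

```text
time_s: 16.78
tool_pos: [0.646, 0.0128, 0.0513]
ee_rot: [-0.0, 0.753, -0.658, -0.0]
force: [-2.7, 0.1, 4.0]
grip_width: 0.0177
time_s: 16.95
tool_pos: [0.646, 0.0128, 0.0513]
ee_rot: [-0.0, 0.753, -0.658, 0.0]
force: [-3.6, -0.5, 7.8]
grip_width: 0.0175
time_s: 17.2
tool_pos: [0.646, 0.0128, 0.0512]
ee_rot: [-0.0, 0.753, -0.658, 0.0]
force: [-3.6, -0.2, 10.2]
grip_width: 0.0175
```

```bash
python3 -m crank '[[0,0,-0.6,0],[0,0,0,0]]'; python3 -m crank '[[0,0,0,0],[0,0,0,0],[0,0,0,0],[0,0,0,0],[0,0,0,0]]' 0.45; python3 -m crank '[[0,0,-8,0],[0,0,-16,0],[0,0,-20,0],[0,0,-20,0],[0,0,-20,0],[0,0,-16,0],[0,0,0,0]]'; python3 -c "
from h import *
c=camera('wrist');save('w6',c)
# next: 2pole
go(455.9,-82.5,150,90.5)"
```

```text
time_s: 17.37
tool_pos: [0.646, 0.0128, 0.0513]
ee_rot: [-0.0, 0.753, -0.658, -0.0]
force: [-2.5, -0.7, 6.8]
grip_width: 0.0176
time_s: 17.78
tool_pos: [0.6461, 0.0128, 0.0505]
ee_rot: [-0.0, 0.753, -0.658, -0.0]
force: [-0.1, 0.1, 0.4]
grip_width: 0.0382
time_s: 18.37
tool_pos: [0.6488, 0.0126, 0.1552]
ee_rot: [-0.002, 0.753, -0.658, 0.003]
force: [-0.5, -0.6, -0.3]
grip_width: 0.0383
t 18.42 tcp [647.8  12.7 153.3] yaw -82.27 tilt 0.28 shift [ 68.5 203.    2.4] turn 7.23 F [ 0.9  1.  -0. ] grip 38.5 q6 1.35
```

View pics/w6.png

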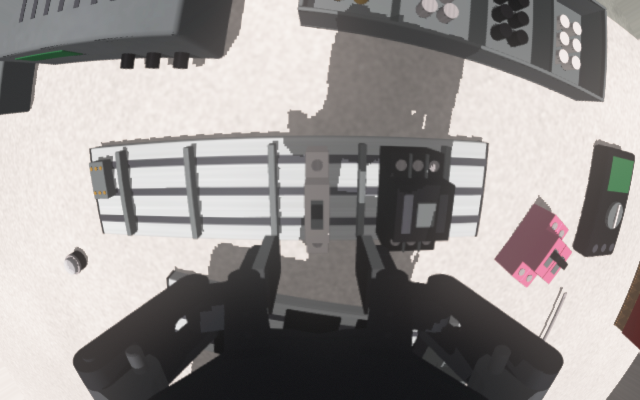

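The 1-pole stands mid-bay at (316,195), between dividers 274 and 361, straight. Now the 2-pole.

```bash
python3 -m crank '[[4,10,0,0],[8,24,0,0],[10,29,0,0],[10,30,0,0],[10,30,0,0],[10,30,0,0],[9,29,0,0],[5,15,0,0]]' 0.7;python3 -m crank '[[2,5,0,2],[0,0,0,3],[0,0,0,2.2],[0,0,0,0],[0,0,0,0],[0,0,0,0]]'; python3 -c "
from h import *
go(455.9,-82.5,55,90.5)
c=camera('wrist');save('w7',c)"
```

```text
time_s: 19.08
tool_pos: [0.4538, -0.0792, 0.149]
ee_rot: [0.002, 0.753, -0.658, -0.003]
force: [-0.2, -0.2, -0.0]
grip_width: 0.0594
time_s: 19.58
tool_pos: [0.4542, -0.0816, 0.1501]
ee_rot: [0.0, 0.711, -0.703, -0.001]
force: [-0.9, 0.1, 0.4]
grip_width: 0.0594
t 19.58 tcp [454.2 -81.6 150.1] yaw -89.4 tilt 0.09 shift [ 1.  -1.8 95.1] turn 0.1 F [-0.9  0.1  0.4] grip 59.4 q6 1.23
```

View pics/w7.png

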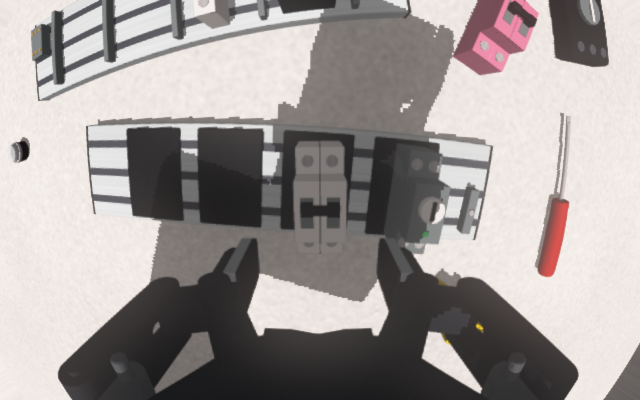

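The 2-pole at (320,197) is centred between the fingers (midpoint about 319). I'll descend.

```bash
python3 -m crank '[[0.8,-1,10,0],[0,0,18,0],[0,0,18,0],[0,0,18,0],[0,0,18,0],[0,0,10,0],[0,0,3,0],[0,0,0,0]]'; python3 -c "
from h import *
go(455.9,-82.5,55,90.5)"; python3 -m crank '[[0,0,0,0],[0,0,0,0],[0,0,0,0],[0,0,0,0],[0,0,0,0],[0,0,0,0]]' 0 35; python3 -c "
from h import *
go(455.9,-82.5,55,90.5)"
```

```text
time_s: 20.3
tool_pos: [0.4552, -0.0822, 0.0545]
ee_rot: [0.001, 0.711, -0.704, -0.001]
force: [-0.2, 0.3, 0.1]
grip_width: 0.0599
t 20.3 tcp [455.2 -82.2  54.5] yaw -89.44 tilt 0.15 shift [ 0.3 -0.7 -0.5] turn 0.06 F [-0.2  0.3  0.1] grip 59.9 q6 1.23
time_s: 20.8
tool_pos: [0.4566, -0.0827, 0.0563]
ee_rot: [-0.0, 0.71, -0.704, 0.001]
force: [-0.4, -0.4, 3.8]
grip_width: 0.036
t 20.8 tcp [456.6 -82.7  56.3] yaw -89.47 tilt 0.07 shift [-0.2  0.7  1.3] turn 0.03 F [-0.4 -0.4  3.8] grip 36.0 q6 1.23
```

```bash
python3 -m crank '[[0,0,-6,0],[0,0,-14,0],[0,0,-18,0],[0,0,-18,0],[0,0,-18,0],[0,0,-18,0],[0,0,-8,0],[0,0,0,0]]'; python3 -c "
from h import *
go(636.1,92.3,150,97.75)"
```

```text
time_s: 21.47
tool_pos: [0.4573, -0.0829, 0.1575]
ee_rot: [-0.001, 0.71, -0.704, 0.002]
force: [0.1, 0.3, -1.6]
grip_width: 0.0357
t 21.47 tcp [457.3 -82.9 157.5] yaw -89.47 tilt 0.21 shift [-173.5 -180.4    7.9] turn -7.22 F [ 0.1  0.3 -1.6] grip 35.7 q6 1.23
```

```bash
python3 -m crank '[[-8,-8,0,0],[-16,-16,0,0],[-21,-22,0,0],[-24,-25,0,0],[-24,-25,0,0],[-24,-25,0,0],[-24,-25,0,0],[-18,-19,0,0]]';python3 -m crank '[[-10,-11,0,0],[-4.5,-4.4,0,0],[0,0,0,-3],[0,0,0,-3],[0,0,0,-1.2],[0,0,0,0],[0,0,0,0]]'; python3 -c "
from h import *
go(636.1,92.3,70,97.75)
c=camera('wrist');save('w8',c)"
```

```text
time_s: 22.13
tool_pos: [0.6208, 0.081, 0.1537]
ee_rot: [0.0, 0.711, -0.704, -0.001]
force: [1.5, -1.1, -2.6]
grip_width: 0.0356
time_s: 22.72
tool_pos: [0.6341, 0.0924, 0.155]
ee_rot: [0.001, 0.753, -0.658, -0.001]
force: [0.9, -0.4, -1.8]
grip_width: 0.0355
t 22.72 tcp [634.1  92.4 155. ] yaw -82.36 tilt 0.09 shift [ 0.4 -2.1 85. ] turn -0.11 F [ 0.9 -0.4 -1.8] grip 35.5 q6 1.47
```

View pics/w8.png

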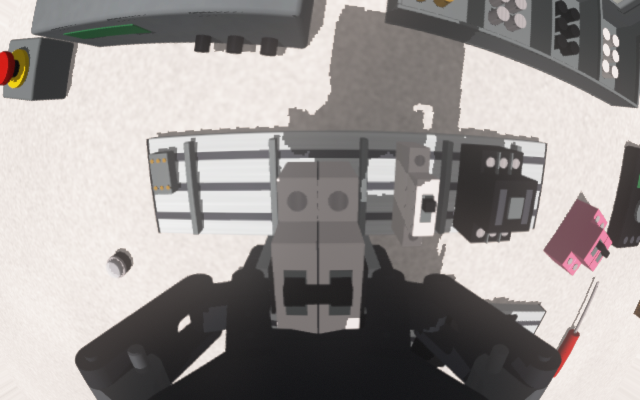

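The 2-pole (318,240) is over the second bay from the left, between the dividers at 275 and 362. I'll lower it.

```bash
python3 -m crank '[[0.4,-1.5,8,0],[0,0,16,0],[0,0,18,0],[0,0,18,0],[0,0,18,0],[0,0,12,0],[0,0,6,0],[0,0,0,0]]';python3 -m crank '[[0,0,2,0],[0,0,1,0],[0,0,0,0],[0,0,0,0]]'; python3 -c "
from h import *
go(636.1,92.3,51.3,97.75)"
```

```text
time_s: 23.43
tool_pos: [0.6353, 0.0923, 0.058]
ee_rot: [0.001, 0.753, -0.658, -0.001]
force: [-0.6, 0.8, -1.3]
grip_width: 0.0357
time_s: 23.77
tool_pos: [0.6371, 0.0924, 0.0576]
ee_rot: [-0.001, 0.753, -0.658, 0.001]
force: [-0.1, 0.2, -1.8]
grip_width: 0.0356
t 23.77 tcp [637.1  92.4  57.6] yaw -82.27 tilt 0.09 shift [0.  1.  6.3] turn -0.02 F [-0.1  0.2 -1.8] grip 35.6 q6 1.47
```

```bash
python3 -m crank '[[0,0.5,1.5,0],[0,0,1.5,0],[0,0,1,0],[0,0,1,0],[0,0,0,0],[0,0,0,0]]';python3 -m crank '[[0,0,0.4,0],[0,0,0,0]]'; python3 -m crank '[[0,0,0.3,0],[0,0,0,0],[0,0,0,0]]'
```

```text
time_s: 24.27
tool_pos: [0.6359, 0.0924, 0.0516]
ee_rot: [0.0, 0.753, -0.658, -0.0]
force: [-0.1, 0.0, -1.4]
grip_width: 0.0359
time_s: 24.43
tool_pos: [0.636, 0.0923, 0.0514]
ee_rot: [-0.0, 0.753, -0.658, 0.0]
force: [-0.6, -0.2, -1.7]
grip_width: 0.0356
time_s: 24.68
tool_pos: [0.636, 0.0924, 0.0513]
ee_rot: [-0.0, 0.753, -0.658, 0.0]
force: [-0.5, -0.6, 3.2]
grip_width: 0.0358
```

```bash
python3 -m crank '[[0,0,0,0],[0,0,0,0],[0,0,0,0],[0,0,0,0],[0,0,0,0]]' 0.65; python3 -m crank '[[0,0,-8,0],[0,0,-16,0],[0,0,-20,0],[0,0,-20,0],[0,0,-20,0],[0,0,-16,0],[0,0,0,0]]'; python3 -c "
from h import *
c=camera('wrist');save('w9',c)
# next: timer
go(454.5,-159.5,150,85)"
```

```text
time_s: 25.1
tool_pos: [0.636, 0.0924, 0.051]
ee_rot: [-0.0, 0.753, -0.658, -0.0]
force: [0.4, 0.1, 0.2]
grip_width: 0.0556
time_s: 25.68
tool_pos: [0.6386, 0.0925, 0.1555]
ee_rot: [-0.002, 0.753, -0.658, 0.003]
force: [0.6, -0.5, 0.1]
grip_width: 0.0557
t 25.73 tcp [637.6  92.5 153.6] yaw -82.27 tilt 0.28 shift [225.  215.4   2.6] turn 12.73 F [ 0.3 -0.4 -0.9] grip 55.3 q6 1.47
```

View pics/w9.png

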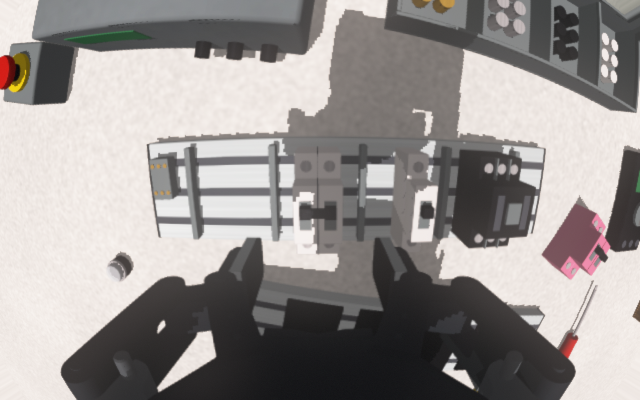

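The 2-pole is centred in its bay at (318,200). Next the timer.

```bash
python3 -m crank '[[8,8,0,0],[18,17,0,0],[23,22,0,0],[24,23,0,0],[24,23,0,0],[24,23,0,0],[24,23,0,0],[24,23,0,0]]' 0.55;python3 -m crank '[[24,23,0,0],[19,19,0,0],[10,9,0,0],[3,2.4,0,2.7],[0,0,0,5],[0,0,0,5],[0,0,0,0],[0,0,0,0]]'; python3 -c "
from h import *
go(454.5,-159.5,55,85)
c=camera('wrist');save('w10',c)"
```

```text
time_s: 26.4
tool_pos: [0.4951, -0.0979, 0.1497]
ee_rot: [0.001, 0.753, -0.658, -0.001]
force: [1.2, -0.6, 0.1]
grip_width: 0.0469
time_s: 27.07
tool_pos: [0.4514, -0.1594, 0.1501]
ee_rot: [-0.0, -0.677, 0.736, 0.001]
force: [0.3, 0.1, -0.8]
grip_width: 0.0472
t 27.07 tcp [ 451.4 -159.4  150.1] yaw -94.84 tilt 0.14 shift [-0.  -3.4 95.1] turn 0.16 F [ 0.3  0.1 -0.8] grip 47.2 q6 1.17
```

View pics/w10.png

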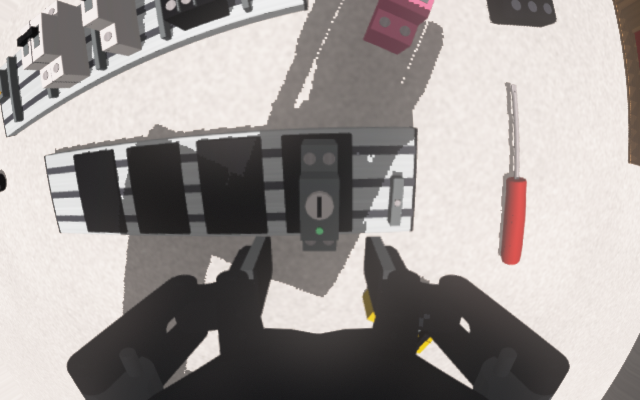

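The timer (319,195) is centred between the fingers.

```bash
python3 -m crank '[[0,-2.5,10,0],[0,0,18,0],[0,0,18,0],[0,0,18,0],[0,0,18,0],[0,0,10,0],[0,0,3,0],[0,0,0,0]]'; python3 -c "
from h import *
go(454.5,-159.5,55,85)"; python3 -m crank '[[0,0,0,0],[0,0,0,0],[0,0,0,0],[0,0,0,0],[0,0,0,0],[0,0,0,0]]' 0 35; python3 -c "
from h import *
go(454.5,-159.5,55,85)"
```

```text
time_s: 27.78
tool_pos: [0.4546, -0.1594, 0.055]
ee_rot: [-0.0, -0.676, 0.737, 0.001]
force: [-0.1, 0.3, -1.0]
grip_width: 0.0471
t 27.78 tcp [ 454.6 -159.4   55. ] yaw -94.92 tilt 0.13 shift [0.2 0.1 0. ] turn 0.08 F [-0.1  0.3 -1. ] grip 47.1 q6 1.18
time_s: 28.28
tool_pos: [0.4557, -0.16, 0.0566]
ee_rot: [0.0, -0.676, 0.737, -0.001]
force: [-0.6, 0.1, 4.6]
grip_width: 0.0267
t 28.28 tcp [ 455.7 -160.    56.6] yaw -94.97 tilt 0.07 shift [-0.4  1.3  1.6] turn 0.03 F [-0.6  0.1  4.6] grip 26.7 q6 1.18
```

```bash
python3 -m crank '[[0,0,-6,0],[0,0,-14,0],[0,0,-18,0],[0,0,-18,0],[0,0,-18,0],[0,0,-18,0],[0,0,-10,0],[0,0,0,0]]'; python3 -c "
from h import *
go(625.8,171.7,150,97.75)"
```

```text
time_s: 28.95
tool_pos: [0.4566, -0.1605, 0.1602]
ee_rot: [0.001, -0.676, 0.737, -0.002]
force: [0.1, 0.0, -1.8]
grip_width: 0.0265
t 28.95 tcp [ 456.6 -160.5  160.2] yaw -94.97 tilt 0.24 shift [-345.6 -139.8   10.2] turn -12.72 F [ 0.1  0.  -1.8] grip 26.5 q6 1.18
```

```bash
python3 -m crank '[[-12,-5,0,0],[-24,-10,0,0],[-30,-12,0,0],[-30,-12,0,0],[-30,-12,0,0],[-30,-12,0,0],[-30,-12,0,0],[-30,-12,0,0]]';python3 -m crank '[[-30,-12,0,0],[-30,-12,0,0],[-30,-12,0,0],[-25,-10,0,0],[-12,-5,0,0],[-3,-2,0,-2.7],[0,0,0,-5],[0,0,0,-5]]';python3 -m crank '[[0,0,0,0],[0,0,0,0],[0,0,0,0]]'; python3 -c "
from h import *
go(625.8,171.7,70,97.75)
c=camera('wrist');save('w11',c)"
```

```text
time_s: 29.62
tool_pos: [0.5602, 0.0494, 0.1566]
ee_rot: [-0.001, -0.676, 0.737, 0.001]
force: [0.3, -0.8, -1.9]
grip_width: 0.0263
time_s: 30.28
tool_pos: [0.6238, 0.1726, 0.1564]
ee_rot: [0.001, 0.755, -0.656, -0.001]
force: [0.1, -0.4, -1.9]
grip_width: 0.0265
time_s: 30.53
tool_pos: [0.6242, 0.1723, 0.1574]
ee_rot: [0.0, 0.752, -0.659, -0.0]
force: [0.1, -0.4, -1.4]
grip_width: 0.0264
t 30.53 tcp [624.2 172.3 157.4] yaw -82.43 tilt 0.07 shift [ 0.8 -1.7 87.4] turn -0.18 F [ 0.1 -0.4 -1.4] grip 26.4 q6 1.6
```

View pics/w11.png

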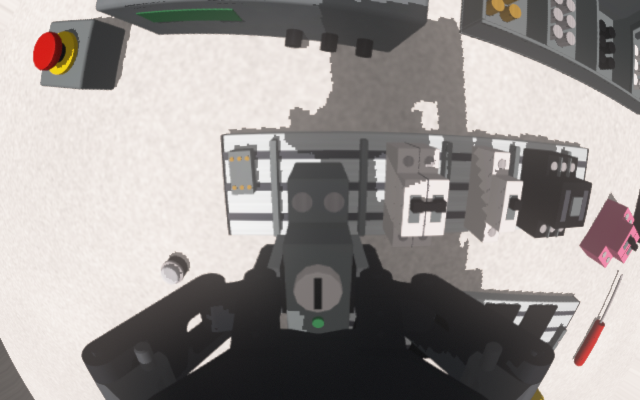

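The timer (318,240) is over the leftmost bay, between the dividers at 276 and 363. I'll lower it.

```bash
python3 -m crank '[[0.8,-1.2,8,-0.1],[0,0,16,0],[0,0,18,0],[0,0,18,0],[0,0,18,0],[0,0,12,0],[0,0,8,0],[0,0,0,0]]';python3 -m crank '[[0,0,2,0],[0,0,1,0],[0,0,0,0],[0,0,0,0]]'; python3 -c "
from h import *
go(625.8,171.7,51.6,97.75)"
```

```text
time_s: 31.25
tool_pos: [0.6246, 0.1718, 0.0579]
ee_rot: [0.001, 0.754, -0.657, -0.001]
force: [0.1, 0.4, -0.8]
grip_width: 0.0262
time_s: 31.58
tool_pos: [0.6267, 0.1723, 0.0579]
ee_rot: [-0.001, 0.754, -0.657, 0.0]
force: [0.2, 0.6, -1.9]
grip_width: 0.0264
t 31.58 tcp [626.7 172.3  57.9] yaw -82.17 tilt 0.09 shift [0.5 0.9 6.3] turn 0.08 F [ 0.2  0.6 -1.9] grip 26.4 q6 1.6
```

```bash
python3 -m crank '[[0.4,0.5,1.5,0.1],[0,0,1.5,0],[0,0,1,0],[0,0,1,0],[0,0,0,0],[0,0,0,0]]';python3 -m crank '[[0,0,0.4,0],[0,0,0,0]]'; python3 -m crank '[[0,0,0.3,0],[0,0,0,0],[0,0,0,0]]'
```

```text
time_s: 32.08
tool_pos: [0.6255, 0.1717, 0.0519]
ee_rot: [0.0, 0.753, -0.658, -0.0]
force: [-0.3, 0.3, -0.9]
grip_width: 0.0265
time_s: 32.25
tool_pos: [0.6256, 0.1717, 0.0517]
ee_rot: [-0.0, 0.753, -0.658, -0.0]
force: [-0.1, 0.7, -1.0]
grip_width: 0.0266
time_s: 32.5
tool_pos: [0.6256, 0.1717, 0.0517]
ee_rot: [-0.0, 0.753, -0.658, 0.0]
force: [-1.8, -0.8, 3.9]
grip_width: 0.0263
```

```bash
python3 -m crank '[[0,0,0,0],[0,0,0,0],[0,0,0,0],[0,0,0,0],[0,0,0,0]]' 0.5; python3 -m crank '[[0,0,-8,0],[0,0,-16,0],[0,0,-20,0],[0,0,-20,0],[0,0,-20,0],[0,0,-20,0],[0,0,-16,0],[0,0,-8,0]]'; python3 -m crank '[[-10,10,0,0],[-20,20,0,0],[-25,25,0,0],[-25,25,0,0],[-25,25,0,0],[-20,20,0,0],[-10,10,0,0],[0,0,0,0]]'
python3 - <<'E'
from h import *
go(0,0,0,0)
for n in ['top','scene']:
    c=camera(n);save('f_'+n,c);W=pts(c)*1000
    O=np.array([640.2,52.4] if n=='top' else [641.3,53.3]);r=np.radians(7.75)
    for q in ['timer','breaker_2pole','breaker_1pole','contactor']:
        for m in models.masks_of(q,n):
            P=W[m['region']];P=P[np.isfinite(P).all(1)]
            for nm,lo,hi in(('nose',77,94),('blk',57,71)):
                A=P[(P[:,2]>lo)&(P[:,2]<hi)]
                if len(A)>30:
                    b=cv2.minAreaRect(A[:,:2].astype(np.float32));d=np.array(b[0])-O
                    x=d[0]*np.cos(r)+d[1]*np.sin(r);y=-d[0]*np.sin(r)+d[1]*np.cos(r)
                    print(n,q,round(m['p'],2),nm,'rack xy',round(x,1),round(y,1),np.round(b[1],1),round(b[2],1),'z',np.median(A[:,2]).round(1))
E
```

```text
time_s: 32.92
tool_pos: [0.6256, 0.1717, 0.0512]
ee_rot: [-0.0, 0.753, -0.658, -0.0]
force: [-0.3, 0.3, -0.0]
grip_width: 0.0429
time_s: 33.58
tool_pos: [0.6269, 0.1719, 0.1825]
ee_rot: [-0.002, 0.753, -0.658, 0.001]
force: [0.6, -0.2, -0.5]
grip_width: 0.0428
time_s: 34.25
tool_pos: [0.4693, 0.2886, 0.1783]
ee_rot: [0.001, 0.754, -0.657, -0.001]
force: [0.9, -1.5, 0.4]
grip_width: 0.0428
t 34.25 tcp [469.3 288.6 178.3] yaw -82.09 tilt 0.22 shift [221.3 503.9 180.2] turn -82.09 F [ 0.9 -1.5  0.4] grip 42.8 q6 1.86
top timer 0.71 nose rack xy -0.6 119.7 [46.  27.7] 6.5 z 87.7
top timer 0.71 blk rack xy -0.9 119.9 [85.4 27.5] 7.4 z 63.8
top breaker_2pole 0.95 nose rack xy -0.9 40.1 [45.7 36.1] 7.8 z 87.7
top breaker_2pole 0.95 blk rack xy -0.5 40.0 [86.3 36.1] 8.0 z 64.1
top breaker_2pole 0.85 blk rack xy -370.2 -246.3 [46.  36.3] 54.5 z 67.4
top breaker_2pole 0.73 blk rack xy -64.8 -292.6 [35.9 46.1] 64.7 z 67.3
top breaker_1pole 0.9 nose rack xy -0.9 -39.9 [44.6 18. ] 7.5 z 87.6
top breaker_1pole 0.9 blk rack xy -0.7 -39.9 [86.1 17.8] 7.8 z 64.0
top contactor 0.83 nose rack xy 0.4 -119.7 [46.8 45.9] 7.7 z 89.8
top contactor 0.83 blk rack xy 0.2 -119.4 [86.  45.9] 7.9 z 63.8
scene breaker_2pole 0.94 blk rack xy -369.5 -247.7 [46.5 37.7] 55.0 z 66.1
scene breaker_2pole 0.85 nose rack xy 0.1 38.7 [45.4 36. ] 8.4 z 86.7
scene breaker_2pole 0.85 blk rack xy 0.1 38.1 [85.1 35.4] 8.2 z 63.1
scene breaker_2pole 0.84 blk rack xy -63.8 -293.4 [36.4 45.6] 64.3 z 66.5
scene breaker_1pole 0.68 nose rack xy 0.0 -41.4 [45.9 17.9] 7.5 z 86.4
scene breaker_1pole 0.68 blk rack xy 0.4 -41.4 [84.8 17.6] 7.8 z 63.1
scene contactor 0.69 nose rack xy 0.7 -120.8 [45.6 45.9] 7.9 z 88.8
scene contactor 0.69 blk rack xy 0.8 -120.7 [85.6 46. ] 7.8 z 62.9
```

View pics/f_top.png

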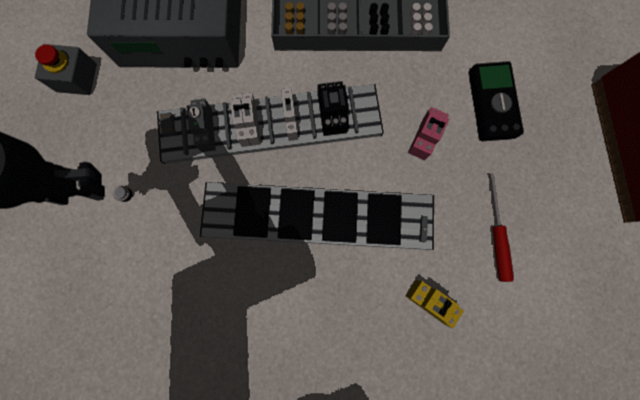

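View pics/f_scene.png

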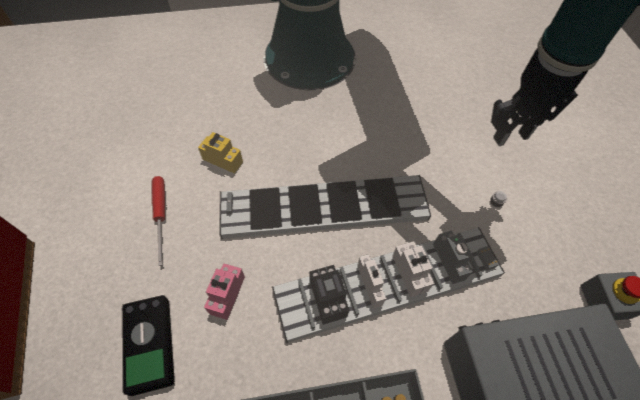

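Both views show the four modules upright in their bays. In the top view, left to right: timer (200,122), 2-pole (245,117), 1-pole (290,113), contactor (333,107). They are within about 2 mm of the bay middles and 1.3° of the rack's direction, at heights that match standing on the slab. The gripper is clear of everything, so I'll hand the job in.

```bash
python3 -m crank '[[0,0,0,0],[0,0,0,0],[0,0,0,0],[0,0,0,0]]'; python3 -c "
from h import *
print(order.close_job())"
```

```text
time_s: 35.08
tool_pos: [0.4736, 0.2873, 0.1793]
ee_rot: [-0.0, 0.753, -0.658, -0.0]
force: [0.3, -0.1, 0.1]
grip_width: 0.0429
the job is handed in; nothing more can be done
None
```

All four modules are in the assembly rack in reverse order, and I handed the job in at about 35 s. The kit row from left to right was contactor, 1-pole, 2-pole, timer. The bays from left to right now hold timer, 2-pole, 1-pole, contactor.

- **Position:** the last top-camera check put every module within 1 mm of its bay middle. The scene camera agreed to about 2 mm, with 1.9 mm at most on the 2-pole, which is its calibration error.
- **Direction and height:** the modules lie parallel to the dividers; the largest reading was 1.3° off, on the timer's nose, while its longer lower block read 0.4°. All heights match modules standing flat on the slab.
- **Set-down force:** readings were about 2–4 N on three modules and up to 10 N on the 1-pole, which I eased off before releasing.
- **Check that failed:** the network did not find the timer in the last scene picture. It is visible there, standing in the leftmost bay, and the top camera measured it.
- **Surroundings:** I left the pink and yellow look-alikes alone, and the gripper was touching nothing at hand-in.

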